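# Lay out the bench for a PCR run

## Task

Lay out the bench for the next PCR run, in this order: set the white 24-well plate centred and square on top of the cold plate, then lay the orange cover squarely on the well plate; then stand the green tube rack in front of the cold plate's red-striped side, centred on it and parallel to it with a gap of about 40 mm, and last stand the amber bottle midway between the cold plate and the vortex mixer, in line with the two. Let go of everything, and do not tip the bottle over or disturb the tip box, the beaker or the timer.

Things in the scene. Friction and masses are not known exactly. Their poses are not given: they have to be found in the camera images.
- cold_plate: Fixed bench cold plate: cream box 84 (x) x 104 (y) x 38 mm high, a grey metal plate 66 (x) x 88 (y) raised 2 mm on its top (surface at z = 40 mm), red stripe along its -x side (nearer the robot) and that edge of the top. Origin: centre of the underside. z up, x away from the stripe, y along it. Yaw within 0.25 rad of the robot frame; left or right of the mixer.
- mixer: Fixed grey round vortex mixer with a black rubber cup on top: 72 mm diameter, 58 mm high. Origin: centre of the underside. It always stands on the cold plate's own y axis, on either side, 240 to 300 mm from it between centres.
- pcr_plate: Loose white PCR plate with 4 x 6 black well mouths: a flat block 62 (x) x 85 (y) x 18 mm high, about 60 g. Origin: centre of the underside; z up. Either way round is the same. Grip it across its 62 mm width (along x).
- cover: Loose orange plate cover: flat slab 62 (x) x 85 (y) x 10 mm with a black grip bar on top, 14 mm wide (x), 60 mm long (y), from 10 to 36 mm above the underside. About 90 g. Origin: centre of the underside; z up. Either way round is the same. Grip the bar across its width (along x).
- tube_rack: Loose green tube rack: block 50 (x) x 85 (y) x 40 mm high, with a row of four white and a row of four yellow tube caps on top up to 47 mm. About 120 g. Origin: centre of the underside; z up. Either way round is the same. Grip it across its 50 mm width (along x).
- bottle: Loose closed amber bottle with a white cap: upright, 44 mm diameter, 88 mm high with shoulders and a narrower neck; straight wall up to about 50 mm. About 130 g. Origin: centre of the underside; z up.
- tip_box: Bystander: loose blue box of yellow pipette tips, 64 (x) x 100 (y) x 59 mm high; origin at the centre of the underside. Leave alone.
- beaker: Bystander: loose clear plastic beaker, 70 mm diameter at the rim, 85 mm high; origin at the centre of the underside. Leave alone.
- timer: Bystander: loose grey bench timer, 50 (x) x 70 (y) x 23 mm high; origin at the centre of the underside. Leave alone.

How it is judged:
By the outcome, as a careful person would: the job done as asked, in the order asked, and still so for the second after the job is handed in, with the robot touching nothing.
It also fails if it takes over 115 s, if anything falls off the work surface, if the arm or the gripper's body presses on something with over 40 N, if the wrist force passes 120 N, or if a joint passes its speed limit or range.

## Robot

A 6-joint arm with a two-finger parallel gripper is mounted at the origin on the work surface. World frame = base frame: x ahead of the robot, y to its left, z up, the work surface at z = 0. Lengths are in m, angles in rad, forces in N, time in s.
With the tool pointing down it reaches from about 0.3 to 0.775 m from the base axis. Payload 14.6 kg.
Tool frame: the origin (TCP) lies between the finger pads; the fingertips stand ctrl.tip_extent ahead of it and the grasp point (between the pads) lies 3 mm ahead of it (ctrl.tip_extent is the distance from the TCP to the fingertips, in m); z points along the fingers, y is the line along which they close (so a half turn about z gives the same grasp; the last joint's range is limited). The gripper opens to 94 mm and grips with 3 to 60 N. Pads are 16 mm wide; open, the fingers measure 119 mm over their backs; the gripper's body (75 mm by 177 mm) begins 78 mm behind the grasp point.
Start: joints at [-0.067, 0.3, 1.521, -0, 1.321, -0.067], TCP at [0.55, -0, 0.227] pointing down, gripper open.
Joint ranges: [-3.03, 3.03], [-0.79, 2.21], [0.23, 2.52], [-1.04, 4.18], [0, 3.07], [-2.55, 2.55]. Speed limits (rad/s): [2.22, 2.22, 2.57, 3.14, 3.14, 3.14].

## Interface

Orientations are given as [roll, pitch, yaw] about the fixed x, y, z axes, in that order (R = Rz(yaw) Ry(pitch) Rx(roll)).
In Python, from station import ctrl gives the robot as it stands.
- The arm moves only by the tool shift_gripper, called as name(argument=value, ...) on one line, values as JSON. Schema: {"type":"object","properties":{"segments":{"type":"string"},"aperture":{"type":"number"},"grip_force":{"type":"number"},"only":{"type":"string"},"quiet":{"type":"boolean"},"lines":{"type":"string"}},"required":["segments"],"additionalProperties":false}. segments is a string of 1 to 10 rows, parted by semicolons, with the numbers parted by commas; each row has 6 numbers: dx, dy, dz in m, then a rotation vector rx, ry, rz in rad; each row shifts and turns the commanded pose from where the row before left it, along the tool's axes as they then stand; what a row does not reach is not made up. A row lasts 1/10 s, in which the tool goes at most 0.05 m and 0.15 rad, less where a joint would pass 70% of its speed; a pose out of reach is approached as far as the arm can. aperture is the finger opening in m, set as the call begins (left out keeps the last). The fingers move at their own pace and stop on an object; grip_force is the grip in N (left out, the last holds). Time passes only in rows, so rows that do not move let the fingers close. The tool returns the time, the measured TCP pose, the force, the opening and the grip force at its end. only (a regular expression) keeps the lines of the reply that match it, lines (a string "A,B") keeps lines A to B, and quiet returns only ok. Input that does not fit is refused with a message, and nothing moves.
- ctrl.get_obs(): the state, without advancing time (a new reading comes with each control period).
- ctrl.camera(name): name is "scene" or "side" or "wrist"; returns a dict with "pixels" (384x512x3 uint8, blue, green, red), "fx", "fy", "cx", "cy" (pixels), "extrinsics" (4x4, takes a point from camera to world coordinates). Camera axes: x right, y up, looking along -z (the intrinsics and any distortion apply to the point x, -y, -z); pixel columns grow to the right and rows downward; lengths in m; the calibration is good to about 2 mm. A picture is of the moment at which its call begins. There is no depth.
- ctrl.hand_in(): hands the job in; it is judged then, once.
The state is a dict: "time_s": time; "qpos": joint angles; "joint_vel": joint speeds; "tau": joint torques, N m; "ee_pos": TCP position; "eef_rot": TCP orientation; "force": force on the tool from outside, world axes, zero at the start; "moment": the same for the moment, N m; "grip_width": finger opening in m; "grip_force": force on a finger pad.
Only numpy, scipy, OpenCV 4.12 (cv2) and the standard library are available. Lean on these libraries where they do the work, as an engineer would, in place of code of your own. Each camera call takes 0.05 s, during which the arm holds its last target. There are 200 camera calls.

## Working session

There is one attempt and no reset: what is moved stays moved. The work goes in short steps, Python scripts to look and compute and a tool call to move; the robot and the scene stay as the last step left them, time stands still between calls to the robot, and variables do not carry over. Pictures are saved under pics/ and viewed, at most 15 in all, crops included, and the job is handed in when it is done.

```bash
ls; mkdir -p pics
```

Run:
```python
from station import ctrl
import cv2,json,numpy as np
print(ctrl.get_obs(), ctrl.tip_extent)
for n in ["scene","side","wrist"]:
    c=ctrl.camera(n); cv2.imwrite(f"pics/{n}0.png",c["pixels"])
    print(n,{k:(np.round(v,4).tolist() if k!='pixels' else 0) for k,v in c.items()})
```

```text
pics
station.py
{'time_s': 0.0, 'qpos': array([-6.65832235e-02,  3.00467434e-01,  1.52156647e+00, -6.48542079e-06,
        1.32070665e+00, -6.66093127e-02]), 'joint_vel': array([ 0.00050236, -0.00081982,  0.00140739, -0.00071115, -0.00042234,
       -0.00149618]), 'tau': array([-1.53750298e-03, -5.31805658e+01, -3.52735734e+01,  7.07558286e-02,
        2.43994006e-02, -4.79655944e-05]), 'ee_pos': array([5.49766330e-01, 2.03093579e-05, 2.26894509e-01]), 'eef_rot': array([-3.14044688e+00, -7.01362468e-05,  1.57082398e+00]), 'force': array([ 0.54536892,  0.4770873 , -0.65769832]), 'moment': array([ 0.05152347, -0.00912578,  0.01878831]), 'grip_force': 0.0, 'grip_width': 0.09389827044408505} 0.022
scene {'pixels': 0, 'fx': 400.8175, 'fy': 400.8175, 'cx': 252.0501, 'cy': 194.3347, 'extrinsics': [[0.5922, -0.6483, 0.4785, 1.0991], [0.8058, 0.4765, -0.3516, -0.3684], [-0.0, 0.5938, 0.8046, 0.8805], [0.0, 0.0, 0.0, 1.0]]}
side {'pixels': 0, 'fx': 356.9964, 'fy': 356.9964, 'cx': 261.3149, 'cy': 194.3597, 'extrinsics': [[0.9089, 0.305, -0.2842, 0.3375], [-0.4167, 0.6872, -0.5951, -0.5237], [0.0138, 0.6593, 0.7517, 0.6842], [0.0, 0.0, 0.0, 1.0]]}
wrist {'pixels': 0, 'fx': 298.5508, 'fy': 298.5508, 'cx': 253.0494, 'cy': 195.0131, 'extrinsics': [[1.0, -0.0006, 0.0007, 0.5497], [0.0004, 0.971, 0.239, 0.0683], [-0.0008, -0.239, 0.971, 0.3849], [0.0, 0.0, 0.0, 1.0]]}
```
View pics/scene0.png

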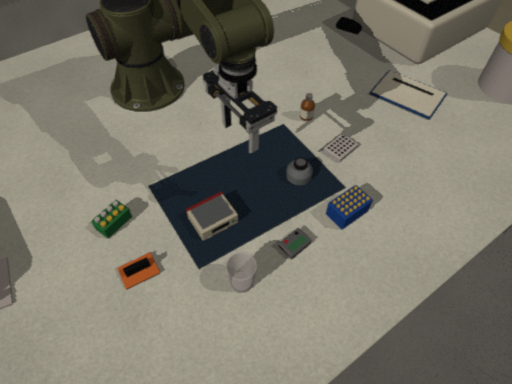

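View pics/side0.png

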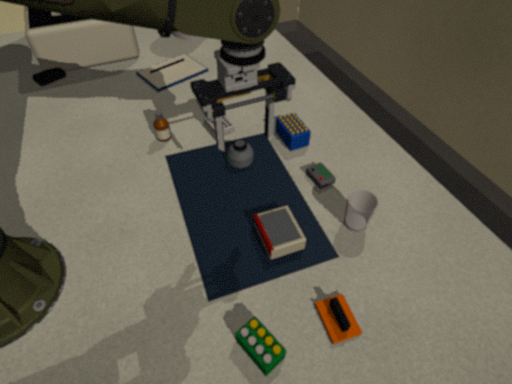

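View pics/wrist0.png

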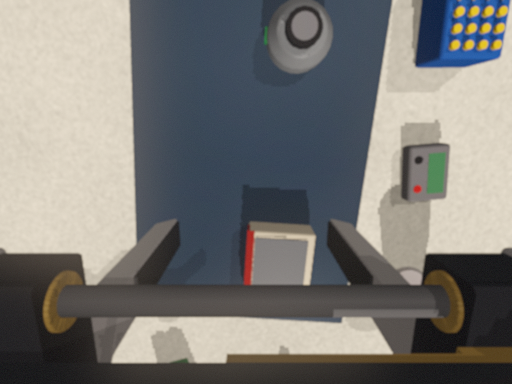

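The scene view shows the cold plate (213,215) with its stripe toward the robot, mixer (298,172), white plate (341,147), bottle (308,107), rack (111,218), cover (138,270), and the bystanders tip box, timer and beaker on the far side. Side view shows the same; wrist sees the mixer and cold plate.

Create h.py:
```python
import numpy as np, cv2
from station import ctrl
def ray(c,u,v):
    E=c["extrinsics"]; d=E[:3,:3]@np.array([(u-c["cx"])/c["fx"],-(v-c["cy"])/c["fy"],-1.]); return E[:3,3],d/np.linalg.norm(d)
def plane(c,u,v,z):
    o,d=ray(c,u,v); return o+d*(z-o[2])/d[2]
def tri(*obs):   # obs: (cam,u,v) -> least-squares point, residual
    A=np.zeros((3,3));b=np.zeros(3);R=[]
    for c,u,v in obs:
        o,d=ray(c,u,v);P=np.eye(3)-np.outer(d,d);A+=P;b+=P@o;R.append((P,o))
    x=np.linalg.solve(A,b);return x,max(np.linalg.norm(P@(x-o)) for P,o in R)
def proj(c,p):
    E=c["extrinsics"];q=E[:3,:3].T@(np.asarray(p)-E[:3,3]);return np.array([c["cx"]+c["fx"]*q[0]/-q[2],c["cy"]-c["fy"]*q[1]/-q[2]])
def rel(p,yaw=None):
    """shift in tool axes from present TCP to world p, and turn about tool z so the closing axis (tool y) lies at angle `yaw` (of object x axis)"""
    from scipy.spatial.transform import Rotation as Ro
    o=ctrl.get_obs();R=Ro.from_euler('xyz',o["eef_rot"]).as_matrix()
    d=R.T@(np.asarray(p)-o["ee_pos"]); s=None
    if yaw is not None:
        cur=np.arctan2(R[1,1],R[0,1]); s=-((yaw-cur+np.pi/2)%np.pi-np.pi/2)
    return d.round(4),s
def snap(n):
    """camera picture with a name for later: saves pixels+calibration"""
    c=ctrl.camera(n);return c
def mask(img,lo,hi):
    m=cv2.inRange(cv2.cvtColor(img,cv2.COLOR_BGR2HSV),np.array(lo),np.array(hi))
    return m
```

Run:
```python
from h import *
s=ctrl.camera("scene");d=ctrl.camera("side")
for n,a,b,z in [("cold top",(213,210),(283,230),.04),("mixer",(300,163),(240,146),.058),("pcr",(341,146),(225,124),.018),("bottle",(309,97),(160,118),.088),("rack",(111,215),(260,344),.045),("cover",(138,266),(339,314),.03),("tip",(350,200),(293,128),.059),("beaker",(241,258),(363,200),.08),("timer",(295,240),(321,173),.023)]:
    x,r=tri((s,*a),(d,*b));print(n,x.round(3),round(r,4),plane(s,*a,z).round(3),plane(d,*b,z).round(3))
```

```text
cold top [ 0.582 -0.117  0.036] 0.008 [ 0.58 -0.11  0.04] [ 0.581 -0.128  0.04 ]
mixer [0.597 0.162 0.049] 0.0018 [0.602 0.158 0.058] [0.594 0.15  0.058]
pcr [0.606 0.312 0.02 ] 0.008 [0.599 0.323 0.018] [0.607 0.303 0.018]
bottle [0.428 0.338 0.073] 0.0038 [0.437 0.33  0.088] [0.426 0.311 0.088]
rack [ 0.434 -0.326  0.03 ] 0.0017 [ 0.445 -0.325  0.045] [ 0.433 -0.332  0.045]
cover [ 0.598 -0.335  0.02 ] 0.0013 [ 0.603 -0.334  0.03 ] [ 0.594 -0.339  0.03 ]
tip [0.768 0.183 0.044] 0.0053 [0.771 0.179 0.059] [0.757 0.159 0.059]
beaker [ 0.758 -0.152  0.092] 0.0067 [ 0.75  -0.142  0.08 ] [ 0.766 -0.153  0.08 ]
timer [0.763 0.009 0.019] 0.0016 [0.764 0.009 0.023] [0.761 0.004 0.023]
```

Create save.py:
```python
import sys,pickle; from h import *
for n in sys.argv[2:] or ["wrist"]:
    c=ctrl.camera(n);pickle.dump(c,open(f"pics/{sys.argv[1]}_{n}.pkl","wb"));cv2.imwrite(f"pics/{sys.argv[1]}_{n}.png",c["pixels"])
```

```bash
python3 save.py s0 scene side
```

```text
(no output)
```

shift_gripper(segments="-0.05,0,0,0,0,0;-0.05,0.02,0,0,0,0;-0.05,0.02,0,0,0,0;0,0,0,0,0,0;0,0,0,0,0,0;0,0,0,0,0,0")

```text
time_s: 0.95
ee_pos: [0.5869, -0.1419, 0.2274]
eef_rot: [-3.141, -0.0, 1.572]
force: [0.2, 0.4, 0.1]
grip_width: 0.094
grip_force: 0.0
```

```bash
python3 save.py c1
```

shift_gripper(segments="-0.05,0,0,0,0,0;-0.03,0,0,0,0,0;0,0,0,0,0,0;0,0,0,0,0,0;0,0,0,0,0,0")

```text
time_s: 1.5
ee_pos: [0.5873, -0.2213, 0.2277]
eef_rot: [3.141, -0.0, 1.572]
force: [0.2, -0.6, -1.1]
grip_width: 0.0942
grip_force: 0.0
```

```bash
python3 save.py c2
```

shift_gripper(segments="-0.05,-0.03,0,0,0,0;-0.04,-0.03,0,0,0,0;-0.02,-0.01,0,0,0,0;0,0,0,0,0,0;0,0,0,0,0,0;0,0,0,0,0,0")

```text
time_s: 2.15
ee_pos: [0.5222, -0.3243, 0.2275]
eef_rot: [3.141, -0.0, 1.573]
force: [0.4, 0.6, -0.5]
grip_width: 0.094
grip_force: 0.0
```

```bash
python3 save.py r1
```

shift_gripper(segments="-0.05,0,0,0,0,0;-0.03,0,0,0,0,0;0,0,0,0,0,0;0,0,0,0,0,0;0,0,0,0,0,0")

```text
time_s: 2.7
ee_pos: [0.522, -0.4043, 0.2275]
eef_rot: [3.142, -0.0, 1.572]
force: [-0.5, 0.4, 0.2]
grip_width: 0.0938
grip_force: 0.0
```

```bash
python3 save.py r2
python3 -c "
import cv2,numpy as np
a=[cv2.imread(f'pics/{n}_wrist.png')[:300] for n in ['c1','c2','r1','r2']]
m=np.vstack([np.hstack(a[:2]),np.hstack(a[2:])]);cv2.imwrite('pics/m1.png',cv2.resize(m,(800,469),interpolation=cv2.INTER_AREA))"
```

```text
(no output)
```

View pics/m1.png

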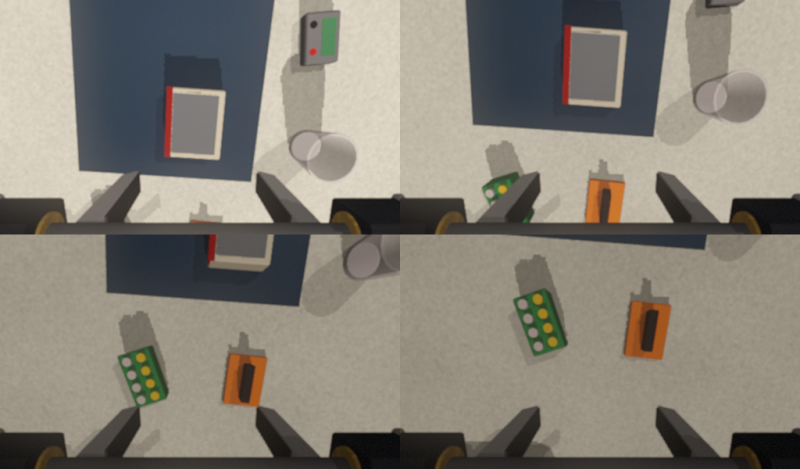

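The mosaic shows the grey metal top cleanly in c1/c2 (centres ≈ (250,160), (244... ,85) full-res), and rack and cover with the bar in r1/r2.

Create seg.py:
```python
import pickle; from h import *
def load(n): return pickle.load(open(f"pics/{n}.pkl","rb"))
def flood(img,u,v,t=7):
    m=np.zeros((img.shape[0]+2,img.shape[1]+2),np.uint8)
    cv2.floodFill(cv2.GaussianBlur(img,(3,3),0),m,(int(u),int(v)),0,(t,)*3,(t,)*3,4|cv2.FLOODFILL_MASK_ONLY|cv2.FLOODFILL_FIXED_RANGE|(255<<8))
    return cv2.morphologyEx(m[1:-1,1:-1],cv2.MORPH_CLOSE,np.ones((5,5),np.uint8))
def blobs(m,amin=15):
    n,l,s,c=cv2.connectedComponentsWithStats(m);return [(c[i],s[i,4],l==i) for i in range(1,n) if s[i,4]>=amin]
def quad(c,m,z):
    """top-face mask -> world outline on plane z -> min-area rect (centre, sizes, x-axis angle near 0)"""
    k=max(cv2.findContours(m,cv2.RETR_EXTERNAL,cv2.CHAIN_APPROX_NONE)[0],key=cv2.contourArea)[:,0]
    w=np.array([plane(c,u,v,z)[:2] for u,v in k],np.float32)
    (x,y),(a,b),t=cv2.minAreaRect(w*1000); t=np.radians(t)
    if b<a: a,b,t=b,a,t+np.pi/2
    t=(t+np.pi/2)%np.pi-np.pi/2      # angle of short side = object x
    return (round(x/1000,4),round(y/1000,4)),(round(a,1),round(b,1)),round(t,4)
def cen(m): M=cv2.moments(m,True);return M["m10"]/M["m00"],M["m01"]/M["m00"]
```

Run:
```python
from seg import *
a,b=load("c1_wrist"),load("c2_wrist")
P=[]
for c,g in ((a,(250,160)),(b,(248,85))):
    m=flood(c["pixels"],*g,14);print(c["pixels"][g[1],g[0]],quad(c,m,.04));P.append((c,*cen(m)))
print("cold",tri(*P))
a,b=load("r1_wrist"),load("r2_wrist")
for nm,lo,hi in (("yel",(18,150,110),(35,255,255)),("orange",(5,170,80),(17,255,255)),("green",(45,100,30),(85,255,255)),("black",(0,0,0),(180,255,70))):
    for c in (a,b):
        print(nm,[(x.round(1).tolist(),int(n)) for x,n,_ in blobs(mask(c["pixels"][:310],lo,hi),12)][:12])
```

```text
[124 124 127] ((0.581, -0.1162), (63.7, 85.2), np.float64(-0.0675))
[108 109 113] ((0.5809, -0.116), (64.7, 86.0), np.float64(-0.0652))
cold (array([ 0.58105291, -0.11440409,  0.04086069]), np.float64(4.185385544199161e-05))
yel [([179.9, 157.4], 125), ([186.1, 173.8], 117), ([191.9, 190.1], 111), ([197.8, 205.9], 107)]
yel [([175.9, 82.4], 144), ([182.3, 101.0], 137), ([188.8, 119.1], 130), ([194.9, 136.7], 124)]
orange [([311.8, 184.6], 2180)]
orange [([315.2, 121.7], 2580)]
green [([185.8, 180.8], 1322), ([154.2, 158.3], 28), ([177.2, 218.2], 12)]
green [([181.4, 112.0], 1748)]
black [([258.5, 44.5], 17187), ([443.6, 27.5], 40), ([202.4, 172.3], 324), ([315.0, 189.1], 654), ([262.4, 284.3], 21192)]
black [([308.1, 5.8], 2338), ([176.2, 73.4], 16), ([200.2, 105.2], 286), ([158.7, 79.8], 16), ([182.7, 91.2], 31), ([163.3, 97.9], 27), ([318.7, 122.3], 742), ([188.3, 109.3], 32), ([169.8, 115.6], 34), ([194.8, 127.7], 38), ([176.5, 133.6], 39), ([260.0, 283.2], 22359)]
```

```bash
python3 -c "
import cv2
a=cv2.imread('pics/r2_wrist.png')[60:180,130:350];cv2.imwrite('pics/z1.png',cv2.resize(a,None,fx=3.6,fy=3.6,interpolation=cv2.INTER_CUBIC))"
```

```text
(no output)
```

View pics/z1.png

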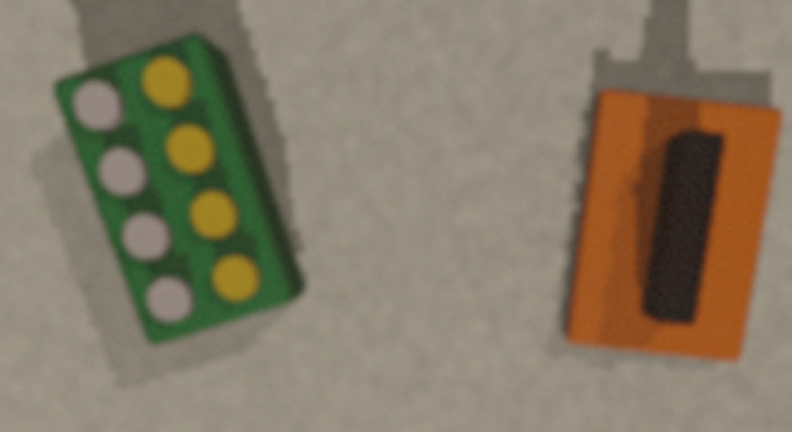

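The zoom shows the rack with clean white/yellow caps (full-res x≈157–195, y≈82–143) and the orange cover, centre ≈ (317,122), bar on top; both clear for grasping.

Run:
```python
from seg import *
a,b=load("r1_wrist"),load("r2_wrist")
Y=[];W=[];O=[];B=[]
for c in (a,b):
    im=c["pixels"][:310]
    y=sorted([x for x,n,_ in blobs(mask(im,(18,150,110),(35,255,255)),60)],key=lambda p:p[1]);Y.append(y)
    # rack hull, light unsaturated blobs in it
    g=mask(im,(45,100,20),(85,255,255))|mask(im,(18,150,110),(35,255,255));g=max(blobs(cv2.morphologyEx(g,cv2.MORPH_CLOSE,np.ones((3,3),np.uint8))),key=lambda t:t[1])[2].astype(np.uint8)
    h=np.zeros_like(g);cv2.fillConvexPoly(h,cv2.convexHull(cv2.findContours(g,0,2)[0][0]),255);h=cv2.erode(h,np.ones((3,3),np.uint8))
    w=mask(im,(0,0,110),(180,70,255))&h;w=sorted([(x,n) for x,n,_ in blobs(w,60)],key=lambda p:p[0][1]);print([(p.round(1).tolist(),int(n)) for p,n in w]);W.append([p for p,n in w])
    o=mask(im,(3,150,60),(17,255,255));q=max(blobs(cv2.morphologyEx(o,cv2.MORPH_CLOSE,np.ones((25,25),np.uint8))),key=lambda t:t[1])[2].astype(np.uint8)
    print("cover",quad(c,q,.010));O.append((c,*cen(q)))
    k=max([t for t in blobs(mask(im,(0,0,0),(180,255,70))) if abs(t[0][0]-316)<15 and 100<t[0][1]<220],key=lambda t:t[1])
    print("bar",quad(c,k[2].astype(np.uint8),.036));B.append((c,*k[0]))
print("cover tri",tri(*O),"bar tri",tri(*B))
P=[]
for L in (Y,W):
    if len(L[0])==len(L[1])==4: P.append([tri((a,*p),(b,*q))[0] for p,q in zip(*L)])
P=np.array(P);print(P.round(4).tolist(),P.mean((0,1)))
for r in P: d=r[-1]-r[0];print("yaw of y axis-90",np.arctan2(-d[1],-d[0])-np.pi/2)
for c,L,M in ((a,Y[0],W[0]),(b,Y[1],W[1])): print("z=.047 plane mean",np.mean([plane(c,*p,.047) for p in L+M],0).round(4))
```

```text
[([161.5, 163.1], 116), ([167.8, 179.6], 111), ([174.2, 195.6], 109), ([180.4, 210.7], 91)]
cover ((0.5985, -0.3375), (60.9, 83.8), np.float64(-0.1075))
bar ((0.5962, -0.3355), (16.9, 59.6), np.float64(-0.1049))
[([156.5, 89.0], 134), ([163.4, 107.3], 124), ([170.0, 125.3], 122), ([176.5, 142.8], 117)]
cover ((0.5985, -0.3378), (60.9, 83.4), np.float64(-0.1063))
bar ((0.5962, -0.3375), (16.6, 57.2), np.float64(-0.1036))
cover tri (array([ 0.59891804, -0.33629136,  0.00855084]), np.float64(1.712546160607566e-05)) bar tri (array([ 0.59844314, -0.33676989,  0.02628425]), np.float64(1.5210641507940612e-05))
[[[0.4391, -0.2956, 0.0469], [0.445, -0.3145, 0.0466], [0.451, -0.3336, 0.0468], [0.4571, -0.3525, 0.0475]], [[0.4177, -0.3022, 0.0463], [0.4239, -0.3212, 0.0468], [0.43, -0.3403, 0.0469], [0.4353, -0.3596, 0.0437]]] [ 0.43739173 -0.32744639  0.04643793]
yaw of y axis-90 0.3056847748427922
yaw of y axis-90 0.2974489688455564
z=.047 plane mean [ 0.4375 -0.3273  0.047 ]
z=.047 plane mean [ 0.4375 -0.3274  0.047 ]
```

shift_gripper(segments="0.045,0.006,0,0,0,0;0.045,0.006,0,0,0,0;0.045,0.006,0,0,0,0;0.045,0.006,0,0,0,0;0.045,0.006,0,0,0,0;0.045,0.006,0,0,0,0;0.045,0.006,0,0,0,0;0.045,0.006,0,0,0,0;0.045,0.006,0,0,0,0;0.045,0.006,0,0,0,0", quiet=true)

```text
ok
```

shift_gripper(segments="0,0,0,0,0,0;0,0,0,0,0,0;0,0,0,0,0,0", lines="1,2")

```text
time_s: 4.05
ee_pos: [0.5812, 0.0439, 0.2276]
```

```bash
python3 save.py x1
```

shift_gripper(segments="0.04,0,0,0,0,0;0.03,0,0,0,0,0;0,0,0,0,0,0;0,0,0,0,0,0;0,0,0,0,0,0", lines="1,2")

```text
time_s: 4.6
ee_pos: [0.5815, 0.1129, 0.2275]
```

```bash
python3 save.py x2
```

shift_gripper(segments="0.045,-0.015,0,0,0,0;0.045,-0.015,0,0,0,0;0,0,0,0,0,0;0,0,0,0,0,0;0,0,0,0,0,0", lines="1,2")

```text
time_s: 5.15
ee_pos: [0.5519, 0.203, 0.2275]
```

```bash
python3 save.py p1
```

shift_gripper(segments="0.04,-0.02,0,0,0,0;0.03,-0.01,0,0,0,0;0,0,0,0,0,0;0,0,0,0,0,0;0,0,0,0,0,0", lines="1,2")

```text
time_s: 5.7
ee_pos: [0.5221, 0.273, 0.2274]
```

```bash
python3 save.py p2
python3 -c "
import cv2,numpy as np
a=[cv2.imread(f'pics/{n}_wrist.png')[:300] for n in ['x1','x2','p1','p2']]
m=np.vstack([np.hstack(a[:2]),np.hstack(a[2:])]);cv2.imwrite('pics/m2.png',cv2.resize(m,(800,469),interpolation=cv2.INTER_AREA))"
```

```text
(no output)
```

View pics/m2.png

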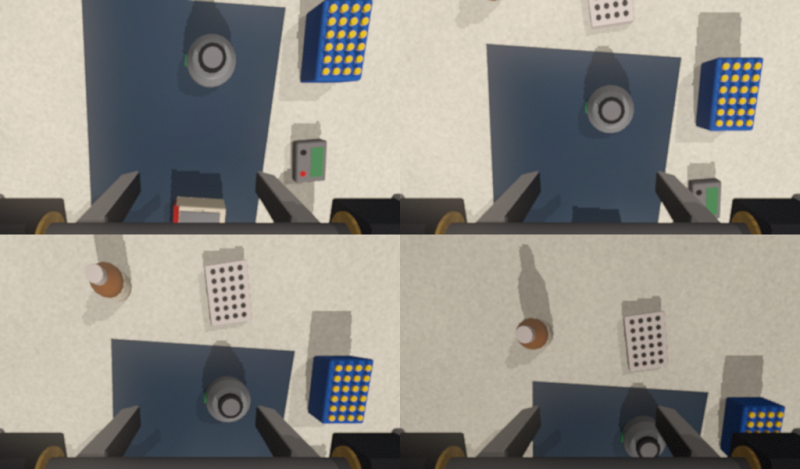

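The mosaic shows the mixer with its cup (x1 ≈ (270,74), x2 ≈ (270,140)), the white plate with all 24 wells in p1/p2 (≈(290,75), (312,135) full-res), and the upright bottle at (135,58)/(172,127).

Run:
```python
from seg import *
x1,x2,p1,p2=[load(n+"_wrist") for n in ("x1","x2","p1","p2")]
R=[]
for c,g in ((x1,(270,74)),(x2,(270,140))):
    m=flood(c["pixels"],*g,18);n=int((m>0).sum());R.append((c,*cen(m)));print("disc",n,R[-1][1:],plane(c,*cen(m),.058))
    k=[(t[0].round(1).tolist(),int(t[1])) for t in blobs(mask(c["pixels"][:230],(0,0,0),(180,90,60)),40)];print(k)
print("mixer",tri(*R))
W=[];C=[];A=[]
for c,g in ((p1,(290,75)),(p2,(312,135))):
    im=c["pixels"];s=im[g[1]-55:g[1]+55,g[0]-45:g[0]+45]
    gr=cv2.cvtColor(s,cv2.COLOR_BGR2GRAY);th=cv2.threshold(gr,0.55*np.percentile(gr,90),255,cv2.THRESH_BINARY_INV)[1]
    w=[(x+(g[0]-45,g[1]-55),n) for x,n,_ in blobs(th,8) if n<80];print(len(w),[int(n) for _,n in w])
    W.append(np.array([x for x,_ in w]))
    q=[plane(c,*x,.018)[:2] for x,_ in w];r=cv2.minAreaRect(np.float32(q)*1000);print("pcr",r)
for c,g in ((p1,(135,58)),(p2,(172,127))):
    im=c["pixels"];a=mask(im,(5,90,40),(17,255,200));a=max(blobs(a),key=lambda t:t[1] if abs(t[0][0]-g[0])<25 else 0)
    s=np.zeros(im.shape[:2],np.uint8);s[g[1]-35:g[1]+25,g[0]-35:g[0]+30]=255
    cap=mask(im,(0,0,170),(180,255,255))&s;print("amber",a[0],a[1],plane(c,*a[0],.04),"caps",[(x.round(1).tolist(),int(n)) for x,n,_ in blobs(cap,15)])
if len(W[0])==len(W[1]): print("pcr tri",tri((p1,*W[0].mean(0)),(p2,*W[1].mean(0))))
cv2.imwrite("pics/z2.png",cv2.resize(np.hstack([p1["pixels"][20:120,90:200],p2["pixels"][85:185,120:230],x1["pixels"][30:130,210:330],p1["pixels"][20:130,240:340][:100]]),None,fx=1.8,fy=1.8,interpolation=cv2.INTER_CUBIC))
```

```text
disc 495 (271.589898989899, 72.77979797979798) [0.59999992 0.16070872 0.058     ]
[([269.9, 74.1], 330), ([246.9, 224.8], 339), ([330.5, 226.3], 43)]
disc 417 (270.3405275779377, 141.1294964028777) [0.60006221 0.16050749 0.058     ]
[([269.3, 139.0], 262), ([175.6, 226.4], 40), ([330.5, 226.4], 42)]
mixer (array([0.59997601, 0.16056784, 0.05895135]), np.float64(3.1656800966466393e-05))
24 [26, 26, 26, 24, 24, 24, 23, 22, 25, 23, 26, 22, 24, 22, 22, 22, 22, 22, 21, 21, 23, 21, 21, 20]
pcr ((597.3109741210938, 323.05743408203125), (39.25627517700195, 65.70581817626953), 7.7990312576293945)
24 [24, 24, 23, 23, 25, 24, 23, 20, 21, 22, 21, 20, 21, 21, 20, 20, 20, 20, 21, 21, 20, 20, 19, 20]
pcr ((597.4689331054688, 322.86749267578125), (39.399993896484375, 65.43607330322266), 7.781512260437012)
amber [140.79014778  60.43054187] 1015 [0.43145387 0.33488055 0.04      ] caps [([116.3, 54.4], 1717), ([163.2, 29.4], 39)]
amber [174.2473545  126.51190476] 756 [0.43307916 0.33580889 0.04      ] caps [([148.2, 118.2], 1077), ([196.1, 125.9], 517)]
pcr tri (array([0.59712074, 0.32336774, 0.0191327 ]), np.float64(4.587045517343086e-06))
```

View pics/z2.png

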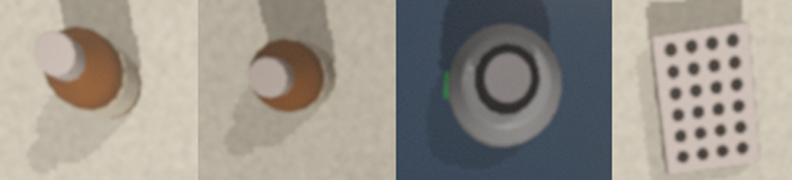

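shift_gripper(segments="0.025,0.0376,0,0,0,0;0.025,0.0376,0,0,0,0;0,0,0.04,0,0,-0.136;0,0,0.04,0,0,0;0,0,0.04,0,0,0;0,0,0.03,0,0,0;0,0,0,0,0,0;0,0,0,0,0,0;0,0,0,0,0,0")

```text
time_s: 6.65
ee_pos: [0.5978, 0.3243, 0.08]
eef_rot: [3.138, -0.001, 1.706]
force: [0.5, 0.2, 0.7]
grip_width: 0.0937
grip_force: 0.0
```

Run:
```python
from h import *
print(rel((.5973,.323,.027),.136))
a=np.array
c=ctrl.camera("wrist");print(proj(c,(.5973,.323,.018)))
import pickle
p1,p2=[pickle.load(open(f"pics/{n}_wrist.pkl","rb")) for n in ("p1","p2")]
print("cap",tri((p1,123.3,50.6),(p2,160,127.8)),plane(p1,123.3,50.6,.088),plane(p2,160,127.8,.088))
```

```text
(array([-0.0013, -0.0008,  0.053 ]), np.float64(-0.0005470127308084827))
[252.35338958 214.48656971]
cap (array([0.43028079, 0.33541718, 0.0825728 ]), np.float64(0.0004429681532670672)) [0.43289102 0.33440006 0.088     ] [0.4314993  0.33536047 0.088     ]
```

shift_gripper(segments="-0.0013,-0.0008,0.02,0,0,0;0,0,0.02,0,0,0;0,0,0.013,0,0,0;0,0,0,0,0,0;0,0,0,0,0,0;0,0,0,0,0,0", lines="1,4")

```text
time_s: 7.3
ee_pos: [0.5966, 0.3232, 0.0259]
eef_rot: [3.14, -0.001, 1.707]
force: [0.5, 0.4, -0.1]
```

shift_gripper(segments="0,0,0,0,0,0;0,0,0,0,0,0;0,0,0,0,0,0;0,0,0,0,0,0;0,0,0,0,0,0;0,0,0,0,0,0;0,0,0,0,0,0", aperture=0.04, grip_force=20)

```text
time_s: 8.0
ee_pos: [0.596, 0.3229, 0.0245]
eef_rot: [3.141, -0.0, 1.707]
force: [0.0, -0.1, 1.1]
grip_width: 0.0619
grip_force: 20.0
```

```bash
python3 save.py g1 scene side
```

shift_gripper(segments="0,0,-0.02,0,0,0;0,0,-0.04,0,0,0;0,0,-0.04,0,0,0.1;0,0,-0.04,0,0,0.103;0,0,0,0,0,0;0,0,0,0,0,0")

```text
time_s: 8.7
ee_pos: [0.596, 0.3229, 0.1648]
eef_rot: [3.141, -0.0, 1.505]
force: [0.4, -0.5, -1.5]
grip_width: 0.0617
grip_force: 20.0
```

```bash
python3 -c "
from h import *
print(rel((.581,-.1156,.16),-.067))"
```

```text
(array([-0.4386,  0.014 ,  0.0046]), np.float64(0.0008044409509300188))
```

shift_gripper(segments="-0.03,0.002,0,0,0,0;-0.045,0.002,0,0,0,0;-0.05,0.002,0,0,0,0;-0.05,0.002,0,0,0,0;-0.05,0.002,0,0,0,0;-0.05,0.002,0,0,0,0;-0.05,0.002,0,0,0,0;-0.05,0,0,0,0,0;-0.04,0,0,0,0,0;-0.0236,0,0,0,0,0", lines="1,2")

```text
time_s: 9.7
ee_pos: [0.5794, -0.1183, 0.1625]
```

shift_gripper(segments="0,0,0.03,0,0,0;0,0,0.03,0,0,0;0,0,0,0,0,0;0,0,0,0,0,0;0,0,0,0,0,0")

```text
time_s: 10.2
ee_pos: [0.5811, -0.1154, 0.1056]
eef_rot: [3.14, 0.0, 1.504]
force: [0.4, 0.5, 0.0]
grip_width: 0.0621
grip_force: 20.0
```

```bash
python3 save.py q1 wrist side scene
```

Run:
```python
from h import *
print(rel((.581,-.1156,.066),-.067))
import cv2
a=cv2.imread("pics/q1_wrist.png");s=cv2.imread("pics/q1_side.png")[150:340,150:400];b=cv2.imread("pics/q1_scene.png")[100:290,130:350]
cv2.imwrite("pics/q1.png",np.hstack([cv2.resize(a,(400,300)),cv2.resize(s,(395,300))]))
```

```text
(array([-0.0002, -0.0001,  0.0396]), np.float64(0.00041817850935577106))
```

View pics/q1.png

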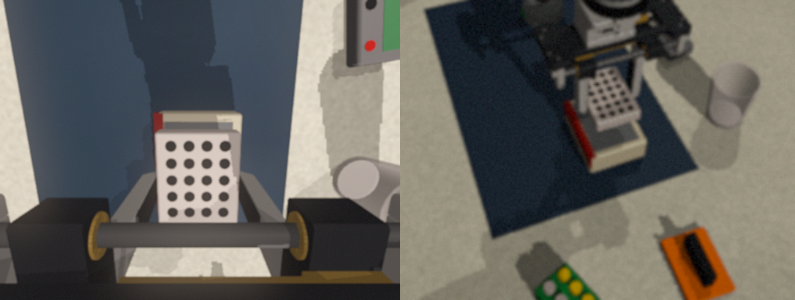

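The plate hangs level and squarely above the cold plate (wrist view), so lower it.

shift_gripper(segments="0,0,0.02,0,0,0;0,0,0.012,0,0,0;0,0,0.006,0,0,0;0,0,0,0,0,0;0,0,0,0,0,0;0,0,0,0,0,0")

```text
time_s: 10.95
ee_pos: [0.5809, -0.1156, 0.0672]
eef_rot: [3.141, 0.0, 1.504]
force: [-0.7, 0.3, -0.5]
grip_width: 0.062
grip_force: 20.0
```

shift_gripper(segments="0,0,0.001,0,0,0;0,0,0.001,0,0,0;0,0,0,0,0,0;0,0,0,0,0,0")

```text
time_s: 11.35
ee_pos: [0.5806, -0.1155, 0.0645]
eef_rot: [3.141, 0.0, 1.504]
force: [0.4, 0.7, -0.1]
grip_width: 0.0618
grip_force: 20.0
```

shift_gripper(segments="0,0,0.0007,0,0,0;0,0,0,0,0,0;0,0,0,0,0,0")

```text
time_s: 11.65
ee_pos: [0.5806, -0.1155, 0.0645]
eef_rot: [3.141, 0.0, 1.504]
force: [-4.9, 0.6, 7.8]
grip_width: 0.0623
grip_force: 20.0
```

shift_gripper(segments="0,0,0,0,0,0;0,0,0,0,0,0;0,0,0,0,0,0;0,0,0,0,0,0", aperture=0.076)

```text
time_s: 12.05
ee_pos: [0.5806, -0.1154, 0.0637]
eef_rot: [-3.141, -0.0, 1.504]
force: [-0.4, 0.2, 0.9]
grip_width: 0.076
grip_force: 0.0
```

shift_gripper(segments="0,0,-0.01,0,0,0;0,0,-0.03,0,0,0;0,0,-0.05,0,0,0;-0.04,0,-0.03,0,0,0;-0.045,0,0,0,0,0;0,0,0,0,0,0;0,0,0,0,0,0;0,0,0,0,0,0;0,0,0,0,0,0", aperture=0.085)

```text
time_s: 12.95
ee_pos: [0.575, -0.1992, 0.1837]
eef_rot: [-3.141, -0.0, 1.505]
force: [0.3, -0.1, -0.6]
grip_width: 0.0848
grip_force: 0.0
```

```bash
python3 save.py v1
```

Run:
```python
from seg import *
c=load("v1_wrist");im=c["pixels"]
g=proj(c,(.581,-.1156,.058)).astype(int);print(g)
s=im[max(0,g[1]-85):g[1]+85,g[0]-70:g[0]+70];o=(g[0]-70,max(0,g[1]-85))
gr=cv2.cvtColor(s,cv2.COLOR_BGR2GRAY);th=cv2.threshold(gr,0.5*np.percentile(gr,90),255,cv2.THRESH_BINARY_INV)[1]
w=[x+o for x,n,_ in blobs(th,15) if n<110];print(len(w))
print("wells@58",cv2.minAreaRect(np.float32([plane(c,*x,.058)[:2] for x in w])*1000))
cv2.imwrite("pics/v1.png",cv2.resize(s,None,fx=3,fy=3,interpolation=cv2.INTER_CUBIC))
```

```text
[253 103]
24
wells@58 ((580.4063720703125, -115.29226684570312), (65.25629425048828, 39.22023010253906), 86.24031066894531)
```

View pics/v1.png

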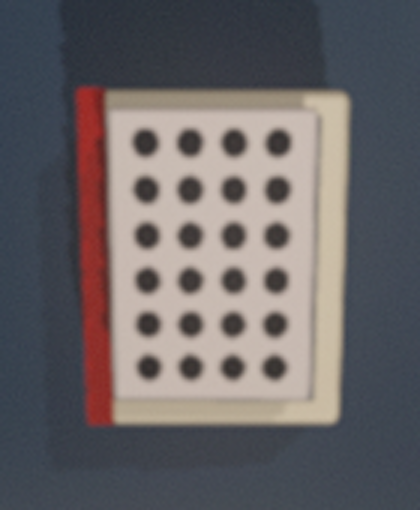

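The plate sits square on the cold plate with even margins; box top corners in the zoom ≈ (77,88),(349,92),(341,423),(88,425).

Run:
```python
from seg import *
c=load("v1_wrist")
q=np.array([plane(c,183+u/3,18+v/3,.038)[:2] for u,v in ((77,88),(349,92),(341,423),(88,425))]);print(q.round(4),q.mean(0),np.linalg.norm(np.diff(q,axis=0),axis=1))
print(rel((.596,-.337,.16),-.105))
```

```text
[[ 0.5423 -0.0613]
 [ 0.6268 -0.0679]
 [ 0.6212 -0.1709]
 [ 0.5355 -0.166 ]] [ 0.58145048 -0.11651935] [0.08470793 0.1031405  0.08580374]
(array([-0.1361,  0.03  ,  0.0237]), np.float64(0.039282096072304595))
```

shift_gripper(segments="-0.045,0.01,0,0,0,0;-0.045,0.011,0,0,0,0;-0.0462,0.011,0,0,0,0;0,0,0.04,0,0,0.039;0,0,0.04,0,0,0;0,0,0.02,0,0,0;0,0,0,0,0,0;0,0,0,0,0,0;0,0,0,0,0,0", aperture=0.06)

```text
time_s: 13.9
ee_pos: [0.5986, -0.3385, 0.0859]
eef_rot: [3.139, 0.001, 1.465]
force: [0.6, -0.1, -0.4]
grip_width: 0.0601
grip_force: 0.0
```

```bash
python3 -c "
from h import *
print(rel((.598,-.337,.036),-.106))"
python3 save.py k1; python3 -c "
import cv2;cv2.imwrite('pics/k1.png',cv2.imread('pics/k1_wrist.png')[100:384])"
```

```text
(array([ 0.0015, -0.0009,  0.0499]), np.float64(0.00041819448091628963))
```

View pics/k1.png

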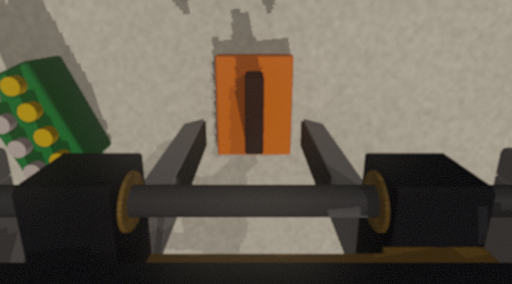

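The cover's bar lies between the fingers, aligned with them (bar ≈ (254,112) in the crop); the rack is clear.

shift_gripper(segments="0.0015,-0.0009,0.02,0,0,0;0,0,0.02,0,0,0;0,0,0.009,0,0,0;0,0,0,0,0,0;0,0,0,0,0,0;0,0,0,0,0,0", lines="1,4")

```text
time_s: 14.55
ee_pos: [0.5975, -0.3371, 0.0362]
eef_rot: [3.14, 0.001, 1.465]
force: [-0.4, -0.4, 0.5]
```

shift_gripper(segments="0,0,0,0,0,0;0,0,0,0,0,0;0,0,0,0,0,0;0,0,0,0,0,0;0,0,0,0,0,0;0,0,0,0,0,0;0,0,0,0,0,0", aperture=0.005, grip_force=25)

```text
time_s: 15.25
ee_pos: [0.597, -0.3367, 0.0347]
eef_rot: [3.142, -0.0, 1.465]
force: [0.5, 0.2, 0.0]
grip_width: 0.0135
grip_force: 25.0
```

shift_gripper(segments="0,0,-0.02,0,0,0;0,0,-0.04,0,0,0;0,0,-0.04,0,0,-0.039;0,0,-0.03,0,0,0;0,0,0,0,0,0;0,0,0,0,0,0")

```text
time_s: 15.85
ee_pos: [0.5969, -0.3367, 0.1647]
eef_rot: [3.141, 0.0, 1.504]
force: [0.1, -0.3, -1.4]
grip_width: 0.0139
grip_force: 25.0
```

```bash
python3 -c "
from h import *
print(rel((.5807,-.1156,.16),-.066))"
```

```text
(array([ 0.2195, -0.031 ,  0.0046]), np.float64(-0.0010671930921908324))
```

shift_gripper(segments="0.035,-0.006,0,0,0,0;0.045,-0.006,0,0,0,0;0.045,-0.006,0,0,0,0;0.045,-0.006,0,0,0,0;0.035,-0.005,0,0,0,0;0.0145,-0.002,0,0,0,0;0,0,0.04,0,0,0;0,0,0,0,0,0;0,0,0,0,0,0;0,0,0,0,0,0")

```text
time_s: 16.85
ee_pos: [0.5812, -0.1165, 0.1258]
eef_rot: [3.141, 0.0, 1.503]
force: [0.8, -0.6, -1.2]
grip_width: 0.0138
grip_force: 25.0
```

```bash
python3 save.py k2 wrist side
python3 -c "
from h import *
print(rel((.5807,-.1156,.0947),-.066))
a=cv2.imread('pics/k2_wrist.png');s=cv2.imread('pics/k2_side.png')[130:340,150:400]
cv2.imwrite('pics/k2.png',np.hstack([cv2.resize(a,(400,300)),cv2.resize(s,(357,300))]))"
```

```text
(array([ 0.0007, -0.0006,  0.0312]), np.float64(-0.0017623762719802816))
```

View pics/k2.png

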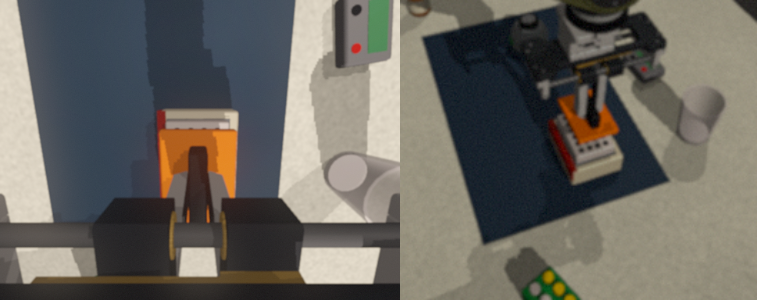

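Cover hangs above the plate roughly level and aligned. Lowering.

shift_gripper(segments="0.0007,-0.0006,0.02,0,0,-0.0015;0,0,0.008,0,0,0;0,0,0.003,0,0,0;0,0,0,0,0,0;0,0,0,0,0,0;0,0,0,0,0,0")

```text
time_s: 17.55
ee_pos: [0.5805, -0.115, 0.0944]
eef_rot: [3.141, 0.0, 1.505]
force: [-1.1, 0.5, -0.3]
grip_width: 0.0137
grip_force: 25.0
```

shift_gripper(segments="0,0,0.0005,0,0,0;0,0,0.0005,0,0,0;0,0,0,0,0,0;0,0,0,0,0,0")

```text
time_s: 17.95
ee_pos: [0.5802, -0.1149, 0.0928]
eef_rot: [3.142, 0.0, 1.505]
force: [0.6, 0.5, -0.6]
grip_width: 0.0138
grip_force: 25.0
```

shift_gripper(segments="0,0,0.0006,0,0,0;0,0,0,0,0,0;0,0,0,0,0,0")

```text
time_s: 18.25
ee_pos: [0.5802, -0.1149, 0.0927]
eef_rot: [3.141, 0.0, 1.505]
force: [-3.1, 1.0, 4.7]
grip_width: 0.014
grip_force: 25.0
```

shift_gripper(segments="0,0,0,0,0,0;0,0,0,0,0,0;0,0,0,0,0,0;0,0,0,0,0,0", aperture=0.04)

```text
time_s: 18.65
ee_pos: [0.5802, -0.1149, 0.0921]
eef_rot: [-3.142, 0.0, 1.505]
force: [0.3, 0.0, 1.0]
grip_width: 0.0394
grip_force: 0.0
```

shift_gripper(segments="0,0,-0.01,0,0,0;0,0,-0.03,0,0,0;0,0,-0.05,0,0,0;-0.04,0,0,0,0,0;-0.045,0,0,0,0,0;0,0,0,0,0,0;0,0,0,0,0,0;0,0,0,0,0,0;0,0,0,0,0,0", aperture=0.08)

```text
time_s: 19.55
ee_pos: [0.5748, -0.1987, 0.1823]
eef_rot: [3.142, -0.0, 1.507]
force: [-0.2, -0.9, 0.3]
grip_width: 0.0805
grip_force: 0.0
```

```bash
python3 save.py v2 wrist side
```

Run:
```python
from seg import *
c=load("v2_wrist");im=c["pixels"];o=mask(im,(3,150,60),(17,255,255));q=max(blobs(cv2.morphologyEx(o,cv2.MORPH_CLOSE,np.ones((35,35),np.uint8))),key=lambda t:t[1])[2].astype(np.uint8)
print("cover",quad(c,q,.068)); k=cv2.boundingRect(q);x,y,w,h=k;s=im[max(0,y-15):y+h+25,x-25:x+w+25]
s2=load("v2_side")["pixels"][150:290,220:340]
cv2.imwrite("pics/v2.png",np.hstack([cv2.resize(s,(400,int(400*s.shape[0]/s.shape[1])))[:500],cv2.resize(s2,(350,min(500,int(400*s.shape[0]/s.shape[1]))))]))
print(rel((.4375,-.3273,.12),.302))
```

```text
cover ((0.5769, -0.117), (66.6, 91.3), np.float64(-0.0634))
(array([-0.137 , -0.1288,  0.0623]), np.float64(-0.3662951176283298))
```

View pics/v2.png

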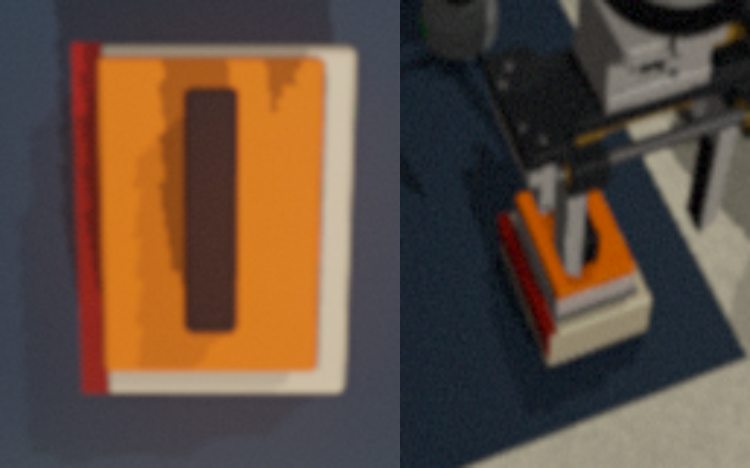

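Cover is square on the plate with even margins all round (zoom corners ≈ (97,58)–(318,370)). On to the rack.

shift_gripper(segments="-0.0274,-0.0258,0,0,0,0;-0.0274,-0.0258,0,0,0,0;-0.0274,-0.0258,0,0,0,0;-0.0274,-0.0258,0,0,0,0;-0.0274,-0.0256,0,0,0,0;0,0,0.02,0,0,-0.122;0,0,0.02,0,0,-0.122;0,0,0.02,0,0,-0.122;0,0,0,0,0,0;0,0,0,0,0,0")

```text
time_s: 20.65
ee_pos: [0.4375, -0.3278, 0.1227]
eef_rot: [3.142, 0.0, 1.868]
force: [-0.5, 0.1, 0.1]
grip_width: 0.08
grip_force: 0.0
```

Run:
```python
from seg import *
c=load("v2_wrist");im=c["pixels"];o=mask(im,(8,150,60),(20,255,255));q=max(blobs(cv2.morphologyEx(o,cv2.MORPH_CLOSE,np.ones((35,35),np.uint8))),key=lambda t:t[1])[2].astype(np.uint8)
print("cover",quad(c,q,.068))
print(rel((.4375,-.3273,.030),.302))
```

```text
cover ((0.5792, -0.1161), (62.0, 84.5), np.float64(-0.0637))
(array([0.0005, 0.0002, 0.0927]), np.float64(-0.0045550312015718575))
```

shift_gripper(segments="0,0,0.03,0,0,-0.0045;0,0,0.03,0,0,0;0,0,0.02,0,0,0;0,0,0.012,0,0,0;0,0,0,0,0,0;0,0,0,0,0,0;0,0,0,0,0,0", lines="1,4")

```text
time_s: 21.35
ee_pos: [0.4377, -0.3285, 0.0315]
eef_rot: [3.14, 0.002, 1.875]
force: [-0.3, -0.5, 0.4]
```

shift_gripper(segments="0,0,0,0,0,0;0,0,0,0,0,0;0,0,0,0,0,0;0,0,0,0,0,0;0,0,0,0,0,0;0,0,0,0,0,0;0,0,0,0,0,0", aperture=0.03, grip_force=25)

```text
time_s: 22.05
ee_pos: [0.4372, -0.328, 0.0303]
eef_rot: [3.141, 0.0, 1.876]
force: [-0.7, 0.5, 2.5]
grip_width: 0.0498
grip_force: 25.0
```

shift_gripper(segments="0,0,-0.02,0,0,0;0,0,-0.04,0,0,0;0,0,-0.04,0,0,0.123;0,0,-0.02,0,0,0.123;0,0,0,0,0,0.122;0,0,0,0,0,0;0,0,0,0,0,0")

```text
time_s: 22.75
ee_pos: [0.4369, -0.3278, 0.1495]
eef_rot: [-3.141, -0.001, 1.511]
force: [0.1, -0.3, -1.4]
grip_width: 0.0497
grip_force: 25.0
```

```bash
python3 -c "
from h import *
c=np.array([.5812,-.1162]);u=np.array([np.cos(.067),-np.sin(.067)]);t=c-.107*u;print(t)
print(rel((*t,.16),-.067))"
```

```text
[ 0.47444007 -0.10903636]
(array([ 0.2206,  0.0245, -0.0104]), np.float64(0.007650936692728205))
```

shift_gripper(segments="0.03,0.004,0,0,0,0.0076;0.045,0.005,0,0,0,0;0.045,0.005,0,0,0,0;0.045,0.005,0,0,0,0;0.04,0.004,0,0,0,0;0.0156,0.0015,0,0,0,0;0,0,0.03,0,0,0;0,0,0,0,0,0;0,0,0,0,0,0;0,0,0,0,0,0")

```text
time_s: 23.75
ee_pos: [0.4772, -0.1101, 0.1209]
eef_rot: [3.141, 0.0, 1.5]
force: [-0.8, 0.0, -1.1]
grip_width: 0.0497
grip_force: 25.0
```

```bash
python3 -c "
from h import *
print(rel((.4744,-.109,.0315),-.067))"
```

```text
(array([ 0.001 , -0.0029,  0.0894]), np.float64(-0.003297127980575576))
```

shift_gripper(segments="0.001,-0.0029,0.03,0,0,-0.003;0,0,0.03,0,0,0;0,0,0.018,0,0,0;0,0,0.008,0,0,0;0,0,0.003,0,0,0;0,0,0,0,0,0;0,0,0,0,0,0;0,0,0,0,0,0")

```text
time_s: 24.55
ee_pos: [0.4746, -0.1086, 0.032]
eef_rot: [3.14, 0.0, 1.503]
force: [-0.5, -0.9, -0.9]
grip_width: 0.0496
grip_force: 25.0
```

```bash
python3 -c "
from h import *
print(rel((.4744,-.109,.0305),-.067))"
```

```text
(array([-0.0004, -0.0001,  0.0015]), np.float64(-0.0005476788332123839))
```

shift_gripper(segments="-0.0004,0,0.0008,0,0,0;0,0,0.0004,0,0,0;0,0,0,0,0,0;0,0,0,0,0,0;0,0,0,0,0,0")

```text
time_s: 25.05
ee_pos: [0.4742, -0.1089, 0.0302]
eef_rot: [3.141, 0.0, 1.503]
force: [-2.2, -0.6, 5.0]
grip_width: 0.0499
grip_force: 25.0
```

shift_gripper(segments="0,0,0,0,0,0;0,0,0,0,0,0;0,0,0,0,0,0;0,0,0,0,0,0", aperture=0.064, only="force|width")

```text
force: [0.1, -0.6, 0.4]
grip_width: 0.0641
grip_force: 0.0
```

shift_gripper(segments="0,0,-0.02,0,0,0;0,0,-0.04,0,0,0;0,0,-0.05,0,0,0;-0.04,0.02,-0.02,0,0,0;-0.045,0.02,-0.02,0,0,0;0,0,0,0,0,0;0,0,0,0,0,0;0,0,0,0,0,0;0,0,0,0,0,0", aperture=0.08)

```text
time_s: 26.35
ee_pos: [0.5069, -0.1926, 0.1782]
eef_rot: [-3.14, -0.001, 1.504]
force: [0.6, 0.3, 0.3]
grip_width: 0.0804
grip_force: 0.0
```

```bash
python3 save.py v3
```

Run:
```python
from seg import *
c=load("v3_wrist");im=c["pixels"][:290]
y=[plane(c,*x,.047)[:2] for x,n,_ in blobs(mask(im,(18,150,110),(35,255,255)),60)]
g=mask(im,(45,90,20),(85,255,255))|mask(im,(18,150,110),(35,255,255));g=max(blobs(cv2.morphologyEx(g,cv2.MORPH_CLOSE,np.ones((3,3),np.uint8))),key=lambda t:t[1])[2].astype(np.uint8)
h=np.zeros_like(g);cv2.fillConvexPoly(h,cv2.convexHull(max(cv2.findContours(g,0,2)[0],key=len)),255)
w=[plane(c,*x,.047)[:2] for x,n,_ in blobs(mask(im,(0,0,110),(180,70,255))&cv2.erode(h,np.ones((5,5),np.uint8)),60)]
print(len(y),len(w));p=np.array(y+w);m=p.mean(0);r=cv2.minAreaRect(np.float32(p)*1000);print(m,r)
u=np.array([np.cos(.067),-np.sin(.067)]);v=np.array([np.sin(.067),np.cos(.067)]);d=m-[.5812,-.1162];print("cold frame",d@u,d@v)
cv2.imwrite("pics/v3.png",im)
print(rel((.432,.335,.16),0))
```

```text
4 4
[ 0.47407013 -0.10841313] ((474.0841369628906, -108.43852233886719), (59.796119689941406, 22.002704620361328), 86.16484832763672)
cold frame -0.10741084104626264 0.0005970620133244518
(array([ 0.5215, -0.1099,  0.0186]), np.float64(-0.06655009706822179))
```

View pics/v3.png

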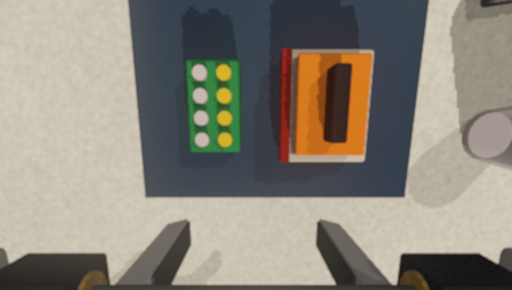

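Rack stands parallel to the stripe (pixels ≈ (214,107)), offset −107.4 mm, centred within 0.6 mm. Now the bottle.

shift_gripper(segments="0.043,-0.01,0,0,0,0;0.047,-0.011,0,0,0,0;0.047,-0.011,0,0,0,0;0.047,-0.011,0,0,0,0;0.047,-0.012,0,0,0,0;0.047,-0.012,0,0,0,0;0.047,-0.012,0,0,0,0;0.047,-0.012,0,0,0,0;0.04,-0.012,0,0,0,0;0.025,-0.007,0,0,0,-0.066", quiet=true)

```text
ok
```

shift_gripper(segments="0,0,0,0,0,0;0,0,0,0,0,0;0,0,0,0,0,0")

```text
time_s: 27.7
ee_pos: [0.427, 0.2492, 0.1787]
eef_rot: [-3.141, 0.0, 1.568]
force: [0.5, 0.0, -0.2]
grip_width: 0.0802
grip_force: 0.0
```

```bash
python3 save.py b1
```

Run:
```python
from seg import *
c=load("b1_wrist");im=c["pixels"];g=proj(c,(.432,.335,.088));print(g);g=g.astype(int)
m=flood(im,*g,22);print(int((m>0).sum()),cen(m),plane(c,*cen(m),.088))
o=mask(im[:290],(5,90,40),(17,255,220));k=max(blobs(o),key=lambda t:t[1]);print("amber",k[0],k[1])
x,y=k[0].astype(int);s=im[max(0,y-70):y+70,max(0,x-80):x+80];print(max(0,y-70),max(0,x-80))
cv2.imwrite("pics/b1.png",cv2.resize(s,None,fx=3,fy=3,interpolation=cv2.INTER_CUBIC))
```

```text
[259.37319404  98.69242396]
508 (256.54330708661416, 97.97834645669292) [0.4297518  0.33554622 0.088     ]
amber [255.87596154 102.59326923] 1040
32 175
```

View pics/b1.png

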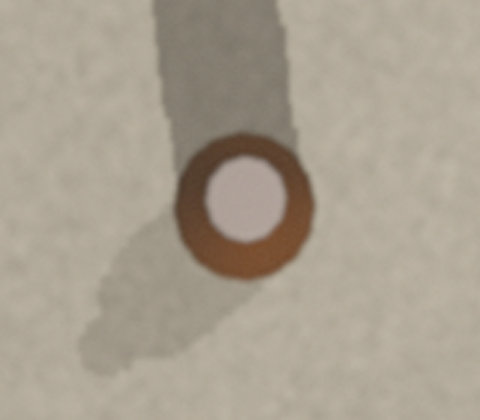

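The bottle stands upright, cap centre ≈ (256.5,98) full-res, nearly straight below the camera.

shift_gripper(segments="0.043,0.0015,0,0,0,0;0.043,0.0015,0,0,0,0;0,0,0.03,0,0,0;0,0,0,0,0,0;0,0,0,0,0,0;0,0,0,0,0,0", lines="1,3")

```text
time_s: 28.35
ee_pos: [0.4308, 0.3352, 0.1501]
eef_rot: [3.14, -0.001, 1.568]
```

```bash
python3 -c "
from h import *
print(rel((.430,.3353,.040),0))"
```

```text
(array([ 1.000e-04, -1.000e-03,  1.101e-01]), np.float64(-0.0030650594034222767))
```

shift_gripper(segments="0,-0.0005,0.03,0,0,0;0,0,0.03,0,0,0;0,0,0.03,0,0,0;0,0,0.02,0,0,0;0,0,0,0,0,0;0,0,0,0,0,0;0,0,0,0,0,0", lines="1,4")

```text
time_s: 29.05
ee_pos: [0.4305, 0.3361, 0.0406]
eef_rot: [3.139, -0.002, 1.569]
force: [0.3, -0.0, 0.9]
```

shift_gripper(segments="0,0,0,0,0,0;0,0,0,0,0,0;0,0,0,0,0,0;0,0,0,0,0,0;0,0,0,0,0,0;0,0,0,0,0,0;0,0,0,0,0,0;0,0,0,0,0,0", aperture=0.03, grip_force=25)

```text
time_s: 29.85
ee_pos: [0.4297, 0.3359, 0.0388]
eef_rot: [3.141, -0.0, 1.569]
force: [0.0, -1.1, 1.6]
grip_width: 0.0438
grip_force: 25.0
```

```bash
python3 -c "
from h import *
print(rel((.430,.3353,.040),0))"
```

```text
(array([-0.0006,  0.0003, -0.0012]), np.float64(-0.0015783666566979715))
```

shift_gripper(segments="0,0,-0.02,0,0,0;0,0,-0.03,0,0,0;0,0,-0.03,0,0,0;0,0,-0.03,0,0,0;0,0,0,0,0,0;0,0,0,0,0,0")

```text
time_s: 30.45
ee_pos: [0.4295, 0.3358, 0.1485]
eef_rot: [3.141, -0.0, 1.569]
force: [-0.3, 0.2, -1.3]
grip_width: 0.0437
grip_force: 25.0
```

```bash
python3 -c "
from h import *
print(rel((.5906,.0226,.15),-.067))"
```

```text
(array([-0.3129,  0.1616, -0.0015]), np.float64(0.0654431919952958))
```

shift_gripper(segments="-0.02,0.0105,0,0,0,0;-0.03,0.0155,0,0,0,0;-0.037,0.019,0,0,0,0;-0.037,0.019,0,0,0,0;-0.037,0.019,0,0,0,0;-0.037,0.019,0,0,0,0;-0.037,0.019,0,0,0,0;-0.035,0.018,0,0,0,0;-0.025,0.013,0,0,0,0;-0.0179,0.0096,0,0,0,0.065", quiet=true)

```text
ok
```

shift_gripper(segments="0,0,0.03,0,0,0;0,0,0.03,0,0,0;0,0,0,0,0,0;0,0,0,0,0,0;0,0,0,0,0,0")

```text
time_s: 31.95
ee_pos: [0.5913, 0.0228, 0.0899]
eef_rot: [3.14, -0.0, 1.504]
force: [0.9, 0.1, -0.4]
grip_width: 0.0435
grip_force: 25.0
```

```bash
python3 -c "
from h import *
print(rel((.5906,.0226,.0405),-.067))"
```

```text
(array([-0.0003, -0.0007,  0.0494]), np.float64(0.0007011690070481968))
```

shift_gripper(segments="-0.0003,-0.0004,0.02,0,0,0;0,0,0.018,0,0,0;0,0,0.008,0,0,0;0,0,0.003,0,0,0;0,0,0,0,0,0;0,0,0,0,0,0;0,0,0,0,0,0")

```text
time_s: 32.65
ee_pos: [0.5907, 0.0224, 0.0406]
eef_rot: [3.14, -0.0, 1.504]
force: [0.6, -0.4, -1.8]
grip_width: 0.044
grip_force: 25.0
```

shift_gripper(segments="0,0,0.0008,0,0,0;0,0,0,0,0,0;0,0,0,0,0,0;0,0,0,0,0,0")

```text
time_s: 33.05
ee_pos: [0.5903, 0.0224, 0.039]
eef_rot: [3.142, 0.0, 1.504]
force: [-0.4, -0.0, -1.2]
grip_width: 0.0436
grip_force: 25.0
```

shift_gripper(segments="0,0,0.0006,0,0,0;0,0,0,0,0,0;0,0,0,0,0,0", only="force|ee_pos")

```text
ee_pos: [0.5904, 0.0224, 0.0388]
force: [-3.0, -0.8, 5.7]
grip_force: 25.0
```

shift_gripper(segments="0,0,0,0,0,0;0,0,0,0,0,0;0,0,0,0,0,0;0,0,0,0,0,0;0,0,0,0,0,0", aperture=0.07)

```text
time_s: 33.85
ee_pos: [0.5903, 0.0224, 0.0383]
eef_rot: [3.142, 0.0, 1.504]
force: [-0.4, -0.0, -0.0]
grip_width: 0.0697
grip_force: 0.0
```

shift_gripper(segments="0,0,-0.02,0,0,0;0,0,-0.04,0,0,0;0,0,-0.05,0,0,0;0,0,-0.05,0,0,0;-0.04,0,-0.02,0,0,0;-0.045,0,0,0,0,0;-0.045,0,0,0,0,0;0,0,0,0,0,0;0,0,0,0,0,0;0,0,0,0,0,0")

```text
time_s: 34.85
ee_pos: [0.5817, -0.1065, 0.2183]
eef_rot: [-3.141, -0.0, 1.505]
force: [-0.3, 0.4, -0.0]
grip_width: 0.0702
grip_force: 0.0
```

```bash
python3 save.py f wrist scene
```

Run:
```python
from seg import *
c=load("f_wrist");im=c["pixels"];g=proj(c,(.5906,.0222,.088)).astype(int)
m=flood(im,*g,22);print(int((m>0).sum()),plane(c,*cen(m),.088))
cv2.imwrite("pics/f.png",np.hstack([cv2.resize(im,(400,300)),cv2.resize(load("f_scene")["pixels"],(400,300))]))
```

```text
417 [0.59019504 0.0217165  0.088     ]
```

View pics/f.png

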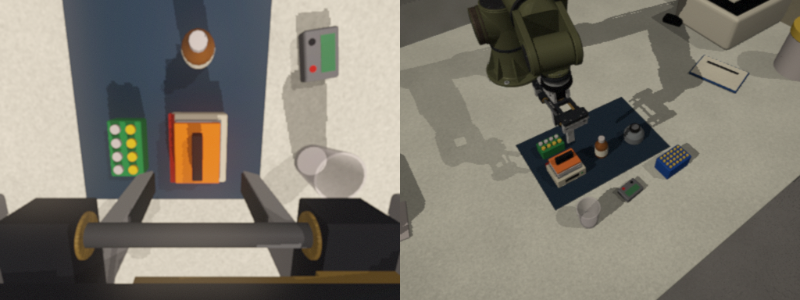

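The final views show the bottle upright (wrist ≈ (198,45)) at (0.590, 0.022). The plate, cover and rack are in place, the bystanders are untouched, and the gripper is clear of everything.

```bash
python3 -c "
from station import ctrl
print(ctrl.hand_in())"
```

```text
the job is handed in; nothing more can be done
None
```

The job is handed in at about 35 s: plate, cover, rack and bottle were placed in the order asked, each within about 2 mm of its target by the wrist camera, with the bottle upright and the tip box, beaker and timer not touched.

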